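# Shim the rocking balance

## Robot

A 6-joint arm with a two-finger parallel gripper is mounted at the origin on a cart in front of the work surface, level with it; the furniture and walls round the work are solid. World frame = base frame: x ahead of the robot, y to its left, z up, the work surface at z = 0. Lengths are in mm, angles in rad, forces in N, time in s.
With the tool pointing down it reaches from about 350 to 775 mm from the base axis. Payload 7.3 kg.
Tool frame: the origin (TCP) lies on the front face of the gripper's body, between the roots of the fingers; the fingertips stand 66 mm ahead of it and the grasp point (between the pads) lies 47 mm ahead of it (bot.tip_extent is the distance from the TCP to the fingertips, in mm); z points along the fingers, y is the line along which they close (so a half turn about z gives the same grasp; the last joint's range is limited). The gripper opens to 92 mm and grips with 3 to 60 N. Pads are 19 mm wide; open, the fingers measure 130 mm over their backs; the gripper's body (75 mm by 190 mm) begins 47 mm behind the grasp point.
Start: joints at [1.188, 0.342, 1.524, -0, 1.275, -0.146], TCP at [123.143, 510.367, 292.241] pointing down, gripper open.
Joint ranges: [-2.53, 2.53], [-0.77, 2.02], [0.04, 2.7], [-1, 4.14], [0.28, 2.66], [-3.11, 3.11]. Speed limits (rad/s): [2.57, 2.57, 3.14, 3.14, 3.14, 3.14].

## Interface

Orientations are given as [roll, pitch, yaw] about the fixed x, y, z axes, in that order (R = Rz(yaw) Ry(pitch) Rx(roll)).
In Python, from plant import readout, viewer, order, bot gives the robot as it stands.
- The arm moves only by the shell command python3 -m creep 'ROWS'. ROWS is text: rows parted by semicolons, each of 7 numbers parted by spaces: the shift along the world's x, y, z in m, then the turn, a rotation vector about the world's x, y, z in rad, then the opening in per cent of the stroke, from 0 (shut) to 100 (fully open). A call has 1 to 8 rows; each row shifts and turns the commanded pose from where the row before left it; what a row does not reach is not made up. A row lasts 1/12 s, in which the tool goes at most 41.7 mm and 7.16 degrees, less where a joint would pass 70% of its speed; a pose out of reach is approached as far as the arm can. A call is refused whole if a number of a shift passes 0.0417 or a number of a turn 0.125, either way. A call with a gripper value outside its range is refused whole. The fingers move at their own pace and stop on an object; the grip force is fixed at half the most. Time passes only in rows, so rows that do not move let the fingers close. It gives the time, the measured TCP pose, the force, the opening and the grip force at its end, in the units of the state.
- readout.get_obs(): the state, without advancing time (a new reading comes with each control period).
- viewer.capture(name): name is "scene" or "top"; returns the picture (400x640x3 uint8, red, green, blue); there is no depth.
- viewer.camera_info(name): a dict with "fx", "fy", "cx", "cy" (pixels), "origin" and "rotation" of the camera in the world. Camera axes: x right, y up, looking along -z (the intrinsics and any distortion apply to the point x, -y, -z); pixel columns grow to the right and rows downward; lengths in mm; the calibration is good to about 2 mm. A picture is of the moment at which its call begins. camera_info takes no time and is no camera call.
- order.close_job(): hands the job in; it is judged then, once.
The state is a dict: "time": time; "joint_positions": joint angles; "dq": joint speeds; "tau": joint torques, N m; "tool_pos": TCP position; "tcp_rot": TCP orientation; "contact_force": force on the tool from outside, world axes, zero at the start; "moment": the same for the moment, N m; "grip_width": finger opening in mm; "finger_force": force on a finger pad.
Only numpy, scipy, OpenCV 4.12 (cv2) and the standard library are available. Lean on these libraries where they do the work, as an engineer would, in place of code of your own. Each camera call takes 0.05 s, during which the arm holds its last target. There are 200 camera calls.

## Task

The white laboratory balance leans because its foot under the red knob is too short: push the yellow wedge along the worktop, thin end first, under that foot until the balance stands level. Then press down briefly and gently with a fingertip on the black knob at the diagonally opposite corner, to check that it no longer rocks, and draw back. Do not lift the wedge or lift or shove the balance, do not touch its round steel pan, and leave everything else where it is.

Things in the scene. Friction and masses are not known exactly. Their poses are not given: they have to be found in the camera images.
- balance: White balance, loose, about 2 kg. Square case 170 x 170 mm, underside 25 mm, top 53 mm above the origin; corner knobs reach 60 mm. Origin: centre between the feet, on the worktop when level. Ball feet (radius 9 mm) at x, y = +-67 mm, lowest points at z = 0, but the one at x -67, y +67 (red knob, front left) at z = +8 mm. Its z axis leans about 0.085 rad at the start, 0 when level.
- short_foot (a point): Lowest point of the short ball foot under the red knob (balance frame x -67, y +67, z +8 mm). Height over the worktop: about 0 at the start, 8 mm when the balance is level; too deep a wedge tilts it the other way. The foot bears 4 to 9 N and slides on the wedge; pushing takes some 5 to 12 N.
- far_head_top (a point): Centre of the top of the black knob diagonally opposite the red one (balance frame x +67, y -67, z +60 mm), 24 mm across: the one to press. About 5 N straight down is plenty; over 30 N is too much.
- wedge: Loose yellow wedge, 140 g, 104 mm long (its x axis), 60 mm wide, flat on the worktop. Origin: centre of its underside. Thin end (1 mm) at x +52 mm, at the start 25 to 55 mm short of the short foot, on the balance's +y side and facing about the balance's -y. The ramp rises 0.15 mm per mm towards the tail; there, x -52 to -44 mm, stands an end plate 60 mm wide, 32 mm high.
- wedge_back (a point): Centre of the outer face of the wedge's upright end plate (wedge frame x -52, y 0, z 16 mm): the place to push, along the wedge's +x.
- wedge_mark (a point): Middle of the thin red line across the ramp (wedge frame x +6, y 0, z 8 mm). The balance is level when the short foot stands on this line, with some 6 mm to spare either way; it may stand up to 25 mm sideways of the middle.
- pan: Round steel pan on top of the balance, not to be touched. Radius 45 mm, 4 mm thick; origin at the centre of its underside, 59 mm above the balance's origin.
- far_head: The black knob to be pressed, fixed to the balance; origin at the centre of its underside, 8 mm high.
- blue_tape: Roll of blue tape lying flat, 61 mm across, 25 mm high, bystander.
- petri0: Petri dish, 56 mm across, 14 mm high, bystander.
- marker0: White marker pen with a black cap, 125 mm long, bystander.
- coverglass0: Small white box, 27 x 27 x 16 mm, bystander.
- timer: White timer, 68 x 62 x 19 mm, bystander.
There are look-alikes about, which are no part of the job. Of the things that look like the wedge, take the one that is nearest to the robot's base at the start.

How it is judged:
By the outcome, as a careful person would: the job done as asked, in the order asked, and still so for the second after the job is handed in, with the robot touching nothing.
It also fails if it takes over 48 s, if anything falls off the work surface, if the arm or the gripper's body presses on something with over 40 N, if the wrist force passes 120 N, or if a joint passes its speed limit or range.

## Working session

There is one attempt and no reset: what is moved stays moved. The work goes in short steps, Python scripts to look and compute and a shell command to move; the robot and the scene stay as the last step left them, time stands still between calls to the robot, and variables do not carry over. Pictures are saved under pics/ and viewed, at most 10 in all, crops included, and the job is handed in when it is done.

```bash
ls; mkdir -p pics; python3 - <<'E'
from plant import readout, viewer
import cv2
print(readout.get_obs())
for n in("scene","top"):
    print(n,viewer.camera_info(n)); cv2.imwrite(f"pics/{n}0.png",viewer.capture(n)[:,:,::-1])
E
```

```text
pics
{'time': 0.0, 'joint_positions': array([ 1.18799387e+00,  3.42698938e-01,  1.52500212e+00, -2.99113478e-06,
        1.27540571e+00, -1.46036310e-01]), 'dq': array([-3.15369087e-04, -2.50725682e-04, -3.46074220e-04, -9.86884492e-04,
        6.15559226e-05, -1.14743566e-03]), 'tau': array([-2.60759180e-04, -4.31247175e+01, -2.44218546e+01,  7.16391834e-02,
        5.61482913e-02, -1.25706447e-04]), 'tool_pos': array([123.02662206, 510.06806969, 291.56243543]), 'tcp_rot': array([-3.14009424e+00, -2.17500664e-04,  2.90482722e+00]), 'contact_force': array([-3.38201242e-04, -6.06556699e-01,  3.83595520e-01]), 'moment': array([ 0.01021904,  0.04033924, -0.02107646]), 'finger_force': 0.0, 'grip_width': 91.96136157334976}
scene {'fx': 422.6329952859939, 'fy': 422.6329952859939, 'cx': 314.7603079811103, 'cy': 196.68835325387178, 'origin': array([ 157.06988821, -724.8076219 ,  793.29927115]), 'rotation': array([ 8.58644741e-01, -1.48751936e-04, -5.61765324e-01])}
top {'fx': 421.8842792890325, 'fy': 421.8842792890325, 'cx': 314.4388451202133, 'cy': 206.37433003934976, 'origin': array([ 462.68329151,  -16.37767212, 1386.83555275]), 'rotation': array([ 9.22187053e-02,  4.41375104e-04, -1.59062018e+00])}
```

View pics/scene0.png

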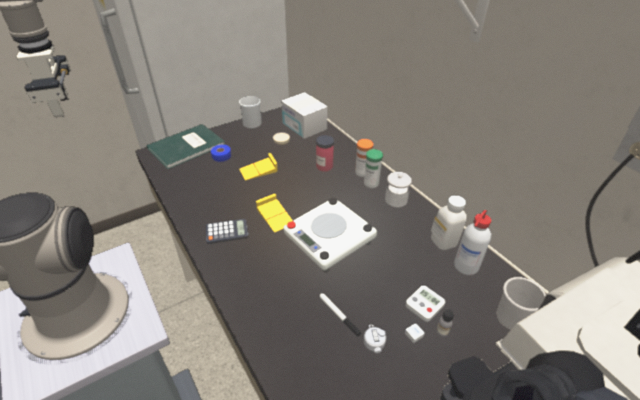

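View pics/top0.png

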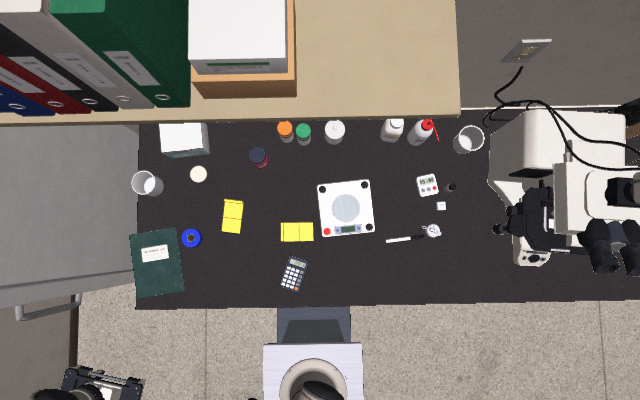

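Look-alikes in the top view: yellow wedge A at (297,232) and yellow wedge B at (233,216). The base is at about (313,385), so A is nearer. A also lies beside the red knob at (327,231), so I choose A. I'll check it in a close crop.

```bash
cat > h.py <<'E'
import numpy as np, cv2
from scipy.spatial.transform import Rotation as Ro
from plant import viewer, readout
def cam(n):
    c=viewer.camera_info(n); return c,Ro.from_euler('xyz',c['rotation']).as_matrix()
def px2w(n,u,v,z):
    c,R=cam(n); d=R@np.array([(u-c['cx'])/c['fx'],-(v-c['cy'])/c['fy'],-1]); o=c['origin']
    return o+d*(z-o[2])/d[2]
def w2px(n,p):
    c,R=cam(n); q=R.T@(np.asarray(p,float)-c['origin']); return c['cx']+c['fx']*q[0]/-q[2], c['cy']-c['fy']*q[1]/-q[2]
def crop(src,x0,y0,w,h,k,out):
    im=src if not isinstance(src,str) else cv2.imread(src)
    cv2.imwrite(out,cv2.resize(im[y0:y0+h,x0:x0+w],None,fx=k,fy=k,interpolation=cv2.INTER_CUBIC))
E
python3 - <<'E'
from h import *
a=cv2.resize(cv2.imread("pics/top0.png")[170:250,270:390],None,fx=6.5,fy=6.5,interpolation=cv2.INTER_CUBIC)
cv2.imwrite("pics/c0.png",a)
for n,(x,y,w,h) in {"top":(270,170,120,80),"scene":(240,180,150,100)}.items():
    im=cv2.imread(f"pics/{n}0.png"); hsv=cv2.cvtColor(im,cv2.COLOR_BGR2HSV)
    for nm,lo,hi in(("yel",(20,120,60),(35,255,255)),("red",(0,150,80),(8,255,255))):
        m=cv2.inRange(hsv,lo,hi); k=np.zeros_like(m); k[y:y+h,x:x+w]=m[y:y+h,x:x+w]
        nn,l,s,c=cv2.connectedComponentsWithStats(k)
        for i in range(1,nn):
            if s[i,4]>5:
                cs=cv2.findContours((l==i).astype('uint8'),0,2)[0][0]
                print(n,nm,s[i],c[i],cv2.boxPoints(cv2.minAreaRect(cs)).round(1).tolist())
for p in [(0,0),(0,1)]: pass
print([px2w("top",u,v,z).round(0) for u,v,z in((327,231,60),(365,183,60),(280,232,32),(313,232,0))])
E
```

```text
top yel [280 222  34  20 647] [296.27820711 231.26584235] [[280.0, 222.0], [313.0, 222.0], [313.0, 241.0], [280.0, 241.0]]
top red [324 228   6   7  31] [326.67741935 230.90322581] [[324.0, 228.0], [329.0, 228.0], [329.0, 234.0], [324.0, 234.0]]
scene yel [256 193  36  39 799] [272.72590738 211.93992491] [[252.3000030517578, 202.5], [271.8999938964844, 189.39999389648438], [293.0, 221.0], [273.3999938964844, 234.10000610351562]]
scene red [288 222   7   6  34] [290.85294118 224.61764706] [[288.0, 222.0], [294.0, 222.0], [294.0, 227.0], [288.0, 227.0]]
[array([507., -56.,  60.]), array([ 657., -180.,   60.]), array([508.,  94.,  32.]), array([507., -12.,   0.])]
```

View pics/c0.png

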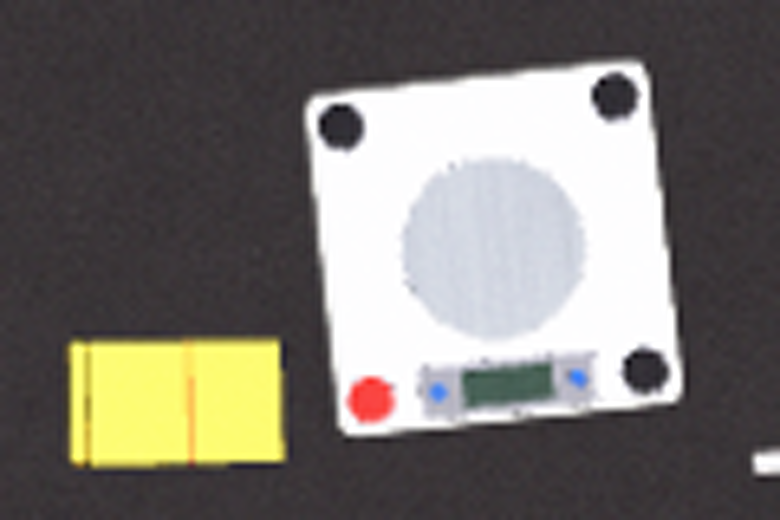

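The crop confirms A is the tall-plate wedge: plate at crop x 70–90, red line at x≈190, thin end at x≈283. It points at the red knob (370,399). The black knob to press is at (615,96), diagonally opposite. Next I compute poses.

```bash
python3 - <<'E'
from h import *
C=lambda x,y:(270+(x+.5)/6.5-.5,170+(y+.5)/6.5-.5)
P=lambda x,y,z:px2w("top",*C(x,y),z)
pr=lambda n,p:print(n,p.round(1))
R=P(370,399,52);F=P(615,96,68);A=P(341,127,60);B=P(645,371,60)
for n,p in zip("RFAB",(R,F,A,B)): pr(n,p)
print("diag",np.linalg.norm((R-F)[:2]),np.linalg.norm((A-B)[:2]), "exp 189.5")
d=(F-R)[:2]/np.linalg.norm((F-R)[:2]); foot=R[:2]+d*52*.085; print("foot",foot)
yaw=np.arctan2(*( (F-R)[:2][::-1]))+np.pi/4; print("bal yaw",yaw, "centre",(R+F)[:2]/2)
for n,q in dict(tl=(70,341,32),bl=(70,466,32),tr=(281,340,1),br=(285,463,1),m1=(191,340,8),m2=(192,465,8)).items(): pr(n,P(*q))
th=(P(281,340,1)+P(285,463,1))/2; bk=(P(70,341,32)+P(70,466,32))/2; v=(th-bk)[:2]; print("len",np.linalg.norm(v),"heading",np.arctan2(v[1],v[0]))
# scene check of red knob and thin/back corners
for n,q in dict(R=R,).items(): print(w2px("scene",q),"meas 290.9 224.6")
for n,q in dict(th=th,bk=bk).items(): print(n,w2px("scene",q))
o=readout.get_obs(); print(o['joint_positions'])
E
```

```text
R [507.3 -54.8  52. ]
F [ 651.3 -176.5   68. ]
A [639.8 -43.4  60. ]
B [ 518.  -187.9   60. ]
diag 188.50995094207718 189.01502508922863 exp 189.5
foot [510.71377686 -57.65325807]
bal yaw 0.08352067310834377 centre [ 579.31457843 -115.65543769]
tl [539.6  92.3  32. ]
bl [478.   93.1  32. ]
tr [539.7 -11.9   1. ]
br [477.7 -12.7   1. ]
m1 [540.2  33.3   8. ]
m2 [477.5  33.9   8. ]
len 105.01189843966681 heading -1.5714787895107278
(np.float64(290.49168549435774), np.float64(224.1977725408966)) meas 290.9 224.6
th (np.float64(283.6929613744076), np.float64(228.23502980324213))
bk (np.float64(264.64534071745203), np.float64(197.31550641879278))
[ 1.18798735e+00  3.42638185e-01  1.52490636e+00  1.56244486e-05
  1.27540178e+00 -1.45998254e-01]
```

```bash
R=1; python3 -m creep '0.016 -0.0163 0 0 0 -0.0556 0;0.016 -0.0163 0 0 0 -0.0556 0;0.016 -0.0163 0 0 0 -0.0556 0;0.016 -0.0163 0 0 0 -0.0556 0;0.016 -0.0163 0 0 0 -0.0556 0;0.016 -0.0163 0 0 0 -0.0556 0;0.016 -0.0163 0 0 0 -0.0556 0;0.016 -0.0163 0 0 0 -0.0556 0'
python3 -m creep '0.016 -0.0163 0 0 0 -0.0556 0;0.016 -0.0163 0 0 0 -0.0556 0;0.016 -0.0163 0 0 0 -0.0556 0;0.016 -0.0163 0 0 0 -0.0556 0;0.016 -0.0163 0 0 0 -0.0556 0;0.016 -0.0163 0 0 0 -0.0556 0;0.016 -0.0163 0 0 0 -0.0556 0;0.016 -0.0163 0 0 0 -0.0556 0'
python3 -m creep '0.016 -0.0163 0 0 0 -0.0556 0;0.016 -0.0163 0 0 0 -0.0556 0;0.016 -0.0163 0 0 0 -0.0556 0;0.016 -0.0163 0 0 0 -0.0556 0;0.016 -0.0163 0 0 0 -0.0556 0;0.016 -0.0163 0 0 0 -0.0556 0;0.016 -0.0163 0 0 0 -0.0556 0;0.016 -0.0163 0 0 0 -0.0556 0'
python3 -m creep '0 0 0 0 0 0 0;0 0 0 0 0 0 0;0 0 0 0 0 0 0'
```

```text
time: 0.77
tool_pos: [251.7, 379.0, 292.0]
tcp_rot: [-3.141, 0.0, 2.457]
contact_force: [0.1, 0.1, 0.2]
grip_width: 43.1
finger_force: 0.0
time: 1.43
tool_pos: [379.6, 248.6, 292.0]
tcp_rot: [-3.141, -0.0, 2.012]
contact_force: [-0.0, 0.0, 0.0]
grip_width: -0.1
finger_force: 0.0
time: 2.1
tool_pos: [507.7, 118.2, 291.9]
tcp_rot: [-3.141, 0.0, 1.568]
contact_force: [1.5, 0.2, -0.5]
grip_width: 0.6
finger_force: 0.0
time: 2.35
tool_pos: [506.6, 119.4, 291.8]
tcp_rot: [-3.14, -0.0, 1.571]
contact_force: [0.8, 0.5, 0.4]
grip_width: 0.0
finger_force: 0.0
```

```bash
python3 -m creep '0.002 0 -0.03 0 0 0 0;0 0 -0.03 0 0 0 0;0 0 -0.03 0 0 0 0;0 0 -0.03 0 0 0 0;0 0 -0.03 0 0 0 0;0 0 -0.03 0 0 0 0;0 0 -0.02 0 0 0 0;0 0 -0.012 0 0 0 0'
python3 -m creep '0 0 -0.002 0 0 0 0;0 0 0 0 0 0 0;0 0 0 0 0 0 0'
python3 -m creep '0 -0.004 0 0 0 0 0;0 -0.004 0 0 0 0 0;0 -0.002 0 0 0 0 0;0 -0.002 0 0 0 0 0;0 -0.002 0 0 0 0 0;0 -0.002 0 0 0 0 0'
python3 - <<'E'
from h import *
im=viewer.capture("top")[:,:,::-1]; crop(im,250,170,140,80,5.5,"pics/c1.png")
E
```

```text
time: 3.02
tool_pos: [507.1, 120.1, 77.9]
tcp_rot: [-3.138, 0.0, 1.573]
contact_force: [-0.6, -0.0, 1.2]
grip_width: 0.7
finger_force: 0.0
time: 3.27
tool_pos: [509.3, 119.7, 79.1]
tcp_rot: [3.14, -0.0, 1.571]
contact_force: [0.2, 0.3, 0.1]
grip_width: 0.2
finger_force: 0.0
time: 3.77
tool_pos: [509.3, 103.0, 78.6]
tcp_rot: [3.141, -0.0, 1.57]
contact_force: [0.9, 1.4, 1.2]
grip_width: 0.5
finger_force: 0.8
```

View pics/c1.png

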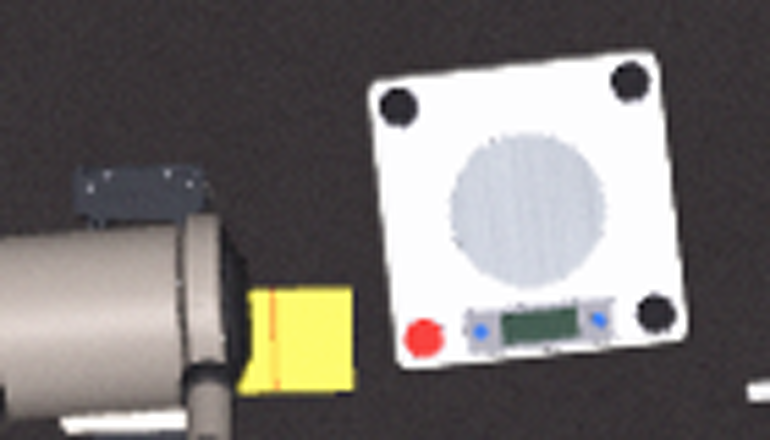

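Fingers sit just behind the plate: red line at crop x≈275, thin end x≈353, wedge square and unmoved. Pushing now.

```bash
python3 -m creep '0 -0.003 0 0 0 0 0;0 -0.005 0 0 0 0 0;0 -0.005 0 0 0 0 0;0 -0.005 0 0 0 0 0;0 -0.005 0 0 0 0 0;0 -0.005 0 0 0 0 0;0 -0.003 0 0 0 0 0;0 -0.002 0 0 0 0 0'
python3 -m creep '0 -0.002 0 0 0 0 0;0 -0.002 0 0 0 0 0;0 -0.002 0 0 0 0 0;0 -0.002 0 0 0 0 0;0 -0.002 0 0 0 0 0;0 -0.002 0 0 0 0 0;0 -0.002 0 0 0 0 0;0 -0.002 0 0 0 0 0'
python3 -m creep '0 -0.002 0 0 0 0 0;0 -0.002 0 0 0 0 0;0 -0.002 0 0 0 0 0;0 -0.002 0 0 0 0 0'
python3 - <<'E'
from h import *
a=cv2.resize(viewer.capture("top")[170:250,270:380,::-1],None,fx=5,fy=5,interpolation=cv2.INTER_CUBIC)
b=cv2.resize(viewer.capture("scene")[170:270,240:390,::-1],None,fx=5,fy=5,interpolation=cv2.INTER_CUBIC)[:,:]
cv2.imwrite("pics/t2.png",a);cv2.imwrite("pics/s2.png",b)
E
```

```text
time: 4.48
tool_pos: [509.1, 69.6, 78.2]
tcp_rot: [3.142, 0.0, 1.57]
contact_force: [-0.0, 1.1, -0.5]
grip_width: 0.4
finger_force: 0.8
time: 5.15
tool_pos: [509.0, 55.5, 78.3]
tcp_rot: [3.142, -0.002, 1.57]
contact_force: [0.3, 11.6, 1.8]
grip_width: 0.7
finger_force: 5.3
time: 5.48
tool_pos: [508.9, 47.5, 78.2]
tcp_rot: [-3.141, -0.002, 1.57]
contact_force: [0.5, 10.4, 1.3]
grip_width: 0.2
finger_force: 5.3
```

View pics/s2.png

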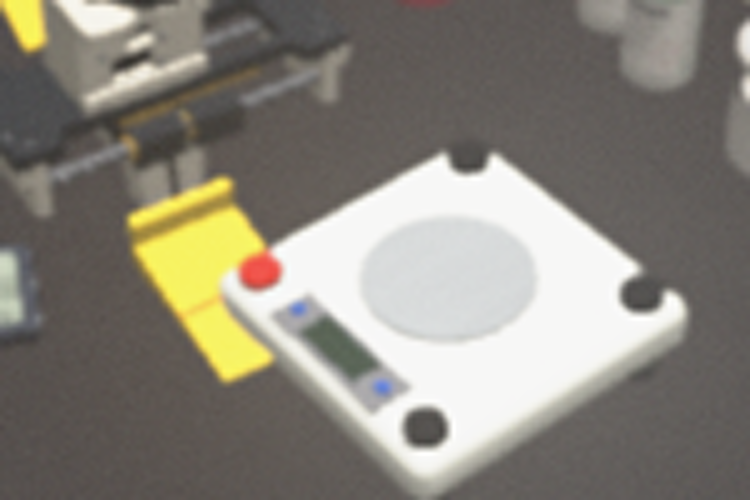

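The scene crop shows the wedge running straight under the red-knob corner, with the mark at about crop (205,305). Fingers are on the plate and the force is about 11 N. I'll continue.

```bash
python3 -m creep '0 -0.002 0 0 0 0 0;0 -0.002 0 0 0 0 0;0 -0.002 0 0 0 0 0;0 -0.002 0 0 0 0 0;0 -0.002 0 0 0 0 0;0 -0.002 0 0 0 0 0;0 -0.002 0 0 0 0 0;0 -0.002 0 0 0 0 0'
python3 -m creep '0 -0.002 0 0 0 0 0;0 -0.002 0 0 0 0 0;0 -0.002 0 0 0 0 0;0 -0.002 0 0 0 0 0;0 -0.002 0 0 0 0 0;0 -0.002 0 0 0 0 0;0 -0.001 0 0 0 0 0;0 -0.001 0 0 0 0 0'
python3 - <<'E'
from h import *
a=cv2.resize(viewer.capture("top")[170:250,270:380,::-1],None,fx=6,fy=6,interpolation=cv2.INTER_CUBIC)
b=cv2.resize(viewer.capture("scene")[170:270,240:390,::-1],None,fx=5,fy=5,interpolation=cv2.INTER_CUBIC)
cv2.imwrite("pics/t3.png",a);cv2.imwrite("pics/s3.png",b)
cv2.imwrite("pics/both3.png",np.hstack([cv2.resize(a[:, :],(440,320)),cv2.resize(b[:,:500],(320,320))]))
# knob centroids, before/after
for f in ("pics/t2.png","pics/t3.png"):
    k=5 if '2.' in f else 6; m=cv2.imread(f); hsv=cv2.cvtColor(m,cv2.COLOR_BGR2HSV)
    r=cv2.inRange(hsv,(0,150,120),(8,255,255)); r[:,:int(50*k)]=0; ys,xs=np.nonzero(r); print(f,"red",xs.mean()/k+270,ys.mean()/k+170)
    w=cv2.inRange(hsv,(0,0,150),(180,60,255)); w[:,:int(45*k)]=0; n,l,s,c=cv2.connectedComponentsWithStats(w); i=1+s[1:,4].argmax()
    g=cv2.findContours((l==i).astype('uint8'),0,2)[0][0]; (cx,cy),sz,an=cv2.minAreaRect(g); print(cx/k+270,cy/k+170,np.array(sz)/k,an)
E
```

```text
time: 6.25
tool_pos: [508.9, 31.5, 78.2]
tcp_rot: [-3.141, -0.002, 1.57]
contact_force: [0.1, 9.7, 1.5]
grip_width: 0.3
finger_force: 5.1
time: 6.92
tool_pos: [508.8, 17.4, 78.2]
tcp_rot: [-3.141, -0.002, 1.57]
contact_force: [-1.1, 9.8, 2.7]
grip_width: 0.3
finger_force: 5.0
pics/t2.png red 327.233676092545 231.01491002570694
346.1512145996094 207.96097717285156 [53.4046875  53.53720093] 83.6598129272461
pics/t3.png red 330.20306513409963 230.522030651341
346.54979451497394 207.44817097981772 [53.46726481 53.48566691] 83.6598129272461
```

View pics/both3.png

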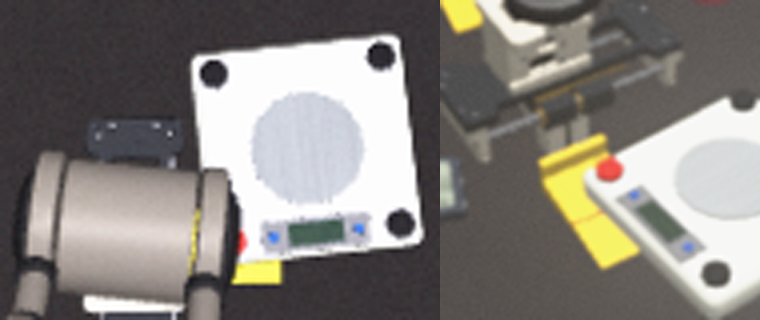

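```bash
python3 -m creep '0 -0.002 0 0 0 0 0;0 -0.002 0 0 0 0 0;0 -0.001 0 0 0 0 0;0 -0.001 0 0 0 0 0;0 0 0 0 0 0 0;0 0 0 0 0 0 0'
python3 -m creep '0 0.003 0 0 0 0 0;0 0.008 0 0 0 0 0;0 0.02 0 0 0 0 0;0 0.03 0 0 0 0 0;0 0.03 0.01 0 0 0 0;0 0.03 0.02 0 0 0 0;0 0.03 0.03 0 0 0 0;0 0 0 0 0 0 0'
python3 - <<'E'
from h import *
a=viewer.capture("top")[:,:,::-1].copy();b=viewer.capture("scene")[:,:,::-1].copy()
cv2.imwrite("pics/top4.png",a);cv2.imwrite("pics/scene4.png",b)
a=cv2.resize(a[165:265,270:380],None,fx=4,fy=4,interpolation=cv2.INTER_CUBIC)
b=cv2.resize(b[190:250,250:300],None,fx=6.6667,fy=6.6667,interpolation=cv2.INTER_CUBIC)
cv2.imwrite("pics/both4.png",np.hstack([a,b]))
E
```

```text
time: 7.52
tool_pos: [508.8, 11.8, 78.2]
tcp_rot: [-3.141, -0.002, 1.57]
contact_force: [0.7, 12.1, 2.6]
grip_width: 0.4
finger_force: 5.9
time: 8.18
tool_pos: [511.1, 165.4, 142.3]
tcp_rot: [3.133, -0.002, 1.574]
contact_force: [0.5, 0.9, 1.1]
grip_width: 0.6
finger_force: 0.0
```

View pics/both4.png

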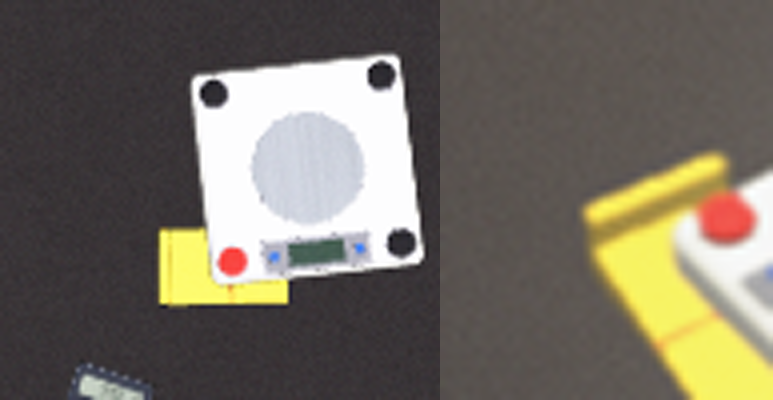

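```bash
python3 - <<'E'
from h import *
K=lambda x,y,z:px2w("top",270+(x+.5)/4-.5,165+(y+.5)/4-.5,z)
for n,q in dict(R=(232,261.5,60),F=(381,75,60),A=(213.5,94,60),B=(401.5,242.5,60),mark=(231.5,298,8),thin=(288.5,295,1),bk=(159,266,32),bkb=(159,303,32)).items(): print(n,K(*q).round(1))
def ctr(f):
    m=cv2.imread(f); hsv=cv2.cvtColor(m,cv2.COLOR_BGR2HSV); g=hsv[...,2].astype(float)
    out=[]
    for u,v in ((327.5,231),(364.5,184),(322.5,189),(369.5,226)):
        u0,v0=int(u)-6,int(v)-6; p=m[v0:v0+13,u0:u0+13].astype(float)
        w=np.clip(255-p[...,1],0,None) ; w=np.clip(w-60,0,None)
        yy,xx=np.mgrid[v0:v0+13,u0:u0+13]; d=(xx-u)**2+(yy-v)**2<25; w=w*d
        out.append(((w*xx).sum()/w.sum(),(w*yy).sum()/w.sum()))
    return np.array(out)
a,b=ctr("pics/top0.png"),ctr("pics/top4.png"); print(a.round(2).tolist(),b.round(2).tolist(),(b-a).round(2).tolist())
# pose fit: x,y,yaw,tilt about the diagonal axis (pivot feet at local (67,67),(-67,-67))
from scipy.optimize import least_squares
L=np.array([(-67,67,60),(67,-67,60),(67,67,60),(-67,-67,60)],float)
ax=np.array([1,1,0])/2**.5
def mod(q): 
    P=L@Ro.from_rotvec(ax*q[3]).as_matrix().T@Ro.from_euler('z',q[2]).as_matrix().T+[q[0],q[1],0]
    return np.array([w2px("top",p) for p in P])
for o in(a,b):
  s=least_squares(lambda q:((mod(q)-o).ravel()),[579,-115,.083,0],x_scale=[1,1,.01,.01]); print(s.x.round(4),s.cost)
  print("foot",(Ro.from_euler('z',s.x[2]).as_matrix()@Ro.from_rotvec(ax*s.x[3]).as_matrix()@[-67,67,8]+[s.x[0],s.x[1],0]).round(1))
E
```

```text
R [510.  -58.2  60. ]
F [ 655.5 -179.7   60. ]
A [642.9 -46.5  60. ]
B [ 522.3 -191.8   60. ]
mark [482.2 -58.7   8. ]
thin [ 483.8 -105.7    1. ]
bk [ 5.086e+02 -4.000e-01  3.200e+01]
bkb [4.79e+02 1.00e-01 3.20e+01]
[[326.54, 231.0], [364.03, 184.33], [321.93, 188.94], [368.85, 226.53]] [[327.65, 229.87], [364.82, 183.4], [322.91, 187.9], [369.86, 225.26]] [[1.11, -1.13], [0.79, -0.93], [0.97, -1.04], [1.01, -1.27]]
[ 5.813721e+02 -1.172213e+02  8.610000e-02 -4.200000e-02] 0.002604437073685894
foot [508.7 -56.1   4. ]
[ 5.822424e+02 -1.182582e+02  8.870000e-02  1.620000e-02] 0.004669378762239522
foot [509.7 -57.5   9.5]
```

The wedge mark (y≈-58.7) lies under the short foot (y≈-58), within about 1 mm, and laterally the foot is about 1 mm off the middle. The balance has not been shoved. Next I move over the far black knob at (655,-180).

```bash
python3 -m creep '0 0 0.01 0 0 0 0;0.009 -0.021 0.01 0 0 0 0;0.009 -0.021 0 0 0 0 0;0.009 -0.021 0 0 0 0 0;0.009 -0.021 0 0 0 0 0;0.009 -0.021 0 0 0 0 0;0.009 -0.021 0 0 0 0 0;0.009 -0.021 0 0 0 0 0'
python3 -m creep '0.009 -0.021 0 0 0 0 0;0.009 -0.021 0 0 0 0 0;0.009 -0.021 0 0 0 0 0;0.009 -0.021 0 0 0 0 0;0.009 -0.021 0 0 0 0 0;0.009 -0.021 0 0 0 0 0;0.009 -0.021 0 0 0 0 0;0.009 -0.021 0 0 0 0 0'
python3 -m creep '0.009 -0.021 0 0 0 0 0;0 0 0 0 0 0 0;0 0 0 0 0 0 0;0 0 0 0 0 0 0'
```

```text
time: 8.95
tool_pos: [571.7, 11.1, 157.0]
tcp_rot: [-3.139, 0.0, 1.568]
contact_force: [-0.6, 0.1, -0.1]
grip_width: 0.4
finger_force: 0.0
time: 9.62
tool_pos: [643.3, -157.0, 156.8]
tcp_rot: [-3.139, -0.001, 1.568]
contact_force: [0.1, -0.6, 0.2]
grip_width: 0.9
finger_force: 0.0
time: 9.95
tool_pos: [652.1, -175.8, 156.8]
tcp_rot: [-3.139, -0.001, 1.569]
contact_force: [-1.8, -0.1, -0.3]
grip_width: 0.6
finger_force: 0.0
```

```bash
python3 -m creep '0.003 -0.004 -0.008 0 0 0 0;0 0 -0.008 0 0 0 0;0 0 -0.005 0 0 0 0;0 0 -0.004 0 0 0 0;0 0 -0.002 0 0 0 0;0 0 0 0 0 0 0;0 0 0 0 0 0 0'
python3 -m creep '0 0 -0.001 0 0 0 0;0 0 -0.0005 0 0 0 0;0 0 0 0 0 0 0'
```

```text
time: 10.53
tool_pos: [656.2, -179.2, 130.7]
tcp_rot: [-3.142, -0.0, 1.571]
contact_force: [0.9, 0.2, -0.7]
grip_width: 0.1
finger_force: 0.0
time: 10.78
tool_pos: [656.2, -179.3, 129.3]
tcp_rot: [3.141, 0.0, 1.57]
contact_force: [0.3, 0.4, -0.6]
grip_width: 0.4
finger_force: 0.0
```

```bash
python3 -m creep '0 0 -0.0005 0 0 0 0;0 0 -0.0005 0 0 0 0;0 0 -0.0005 0 0 0 0;0 0 0 0 0 0 0'
python3 -m creep '0 0 -0.0005 0 0 0 0;0 0 -0.0005 0 0 0 0;0 0 0 0 0 0 0'
```

```text
time: 11.12
tool_pos: [656.1, -179.4, 127.6]
tcp_rot: [-3.142, -0.0, 1.57]
contact_force: [-0.2, -0.2, 0.6]
grip_width: 0.2
finger_force: 0.0
time: 11.37
tool_pos: [656.1, -179.4, 126.6]
tcp_rot: [-3.141, -0.0, 1.57]
contact_force: [0.1, 0.3, -0.4]
grip_width: 0.5
finger_force: 0.0
```

```bash
python3 -m creep '0 0 -0.0005 0 0 0 0;0 0 0 0 0 0 0'
```

```text
time: 11.53
tool_pos: [656.1, -179.4, 126.1]
tcp_rot: [3.142, -0.0, 1.57]
contact_force: [-0.6, 0.2, 0.0]
grip_width: 0.2
finger_force: 0.0
```

```bash
python3 -m creep '0 0 -0.0005 0 0 0 0;0 0 0 0 0 0 0'
```

```text
time: 11.7
tool_pos: [656.1, -179.4, 125.6]
tcp_rot: [3.142, -0.0, 1.57]
contact_force: [0.5, -0.2, -0.5]
grip_width: 0.7
finger_force: 0.0
```

```bash
python3 -m creep '0 0 -0.0005 0 0 0 0;0 0 0 0 0 0 0'
```

```text
time: 11.87
tool_pos: [656.2, -179.4, 125.5]
tcp_rot: [3.141, 0.0, 1.57]
contact_force: [-1.5, 0.8, 1.5]
grip_width: 0.3
finger_force: 1.0
```

```bash
python3 -m creep '0 0 -0.0005 0 0 0 0;0 0 0 0 0 0 0'
```

```text
time: 12.03
tool_pos: [656.2, -179.4, 125.4]
tcp_rot: [3.141, 0.0, 1.57]
contact_force: [-1.6, 0.3, 5.7]
grip_width: 0.3
finger_force: 2.4
```

About 6 N held with no give: it doesn't rock. Drawing back.

```bash
python3 -m creep '0 0 0 0 0 0 0;0 0 0 0 0 0 0'
python3 -m creep '0 0 0.002 0 0 0 0;0 0 0.006 0 0 0 0;0 0 0.015 0 0 0 0;0 0 0.02 0 0 0 0;0 0 0.02 0 0 0 0;-0.02 0.02 0.02 0 0 0 0;-0.02 0.025 0.02 0 0 0 0;-0.02 0.025 0.01 0 0 0 0'
python3 -m creep '-0.02 0.03 0 0 0 0 0;-0.02 0.03 0 0 0 0 0;-0.02 0.03 0 0 0 0 0;-0.01 0.03 0 0 0 0 0;-0.01 0.03 0 0 0 0 0;0 0.03 0 0 0 0 0;0 0.03 0 0 0 0 0;0 0.03 0 0 0 0 0'
python3 -m creep '0 0.03 0 0 0 0 0;0 0.03 0 0 0 0 0;0 0 0 0 0 0 0;0 0 0 0 0 0 0;0 0 0 0 0 0 0'
python3 - <<'E'
from h import *
a=viewer.capture("top")[:,:,::-1].copy();b=viewer.capture("scene")[:,:,::-1].copy()
a=cv2.resize(a[165:265,270:380],None,fx=4,fy=4,interpolation=cv2.INTER_CUBIC)
b=cv2.resize(b[190:270,250:340],None,fx=4,fy=5,interpolation=cv2.INTER_CUBIC)
cv2.imwrite("pics/both5.png",np.hstack([a,b]))
E
```

```text
time: 12.2
tool_pos: [656.2, -179.4, 125.4]
tcp_rot: [3.141, 0.0, 1.571]
contact_force: [-2.6, 0.2, 4.7]
grip_width: 0.3
finger_force: 2.7
time: 12.87
tool_pos: [596.1, -109.3, 240.1]
tcp_rot: [3.138, 0.001, 1.569]
contact_force: [0.3, 0.5, 1.3]
grip_width: 0.6
finger_force: 0.0
time: 13.53
tool_pos: [515.9, 132.0, 238.3]
tcp_rot: [3.14, -0.0, 1.57]
contact_force: [1.0, -0.1, -0.2]
grip_width: 0.1
finger_force: 0.0
time: 13.95
tool_pos: [516.1, 190.3, 237.7]
tcp_rot: [3.142, 0.0, 1.571]
contact_force: [-0.4, -0.3, 0.1]
grip_width: 0.6
finger_force: 0.0
```

View pics/both5.png

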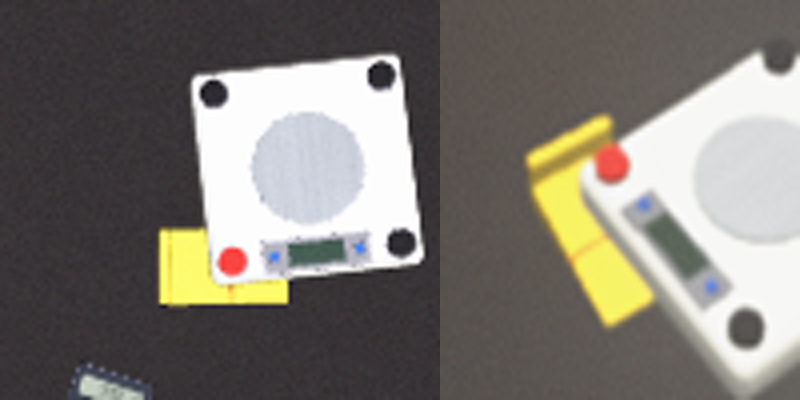

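The picture shows nothing has changed since the wedge was set: knobs at (232,261) and (381,75), mark line at x≈231 under the foot.

```bash
python3 -c "
from plant import order
print(order.close_job())"
```

```text
the job is handed in; nothing more can be done
None
```

The job is handed in: the wedge is under the short foot with its mark within about 1 mm of the foot, the balance stands level, the black knob held about 6 N without rocking, and the arm is drawn back clear.

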